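Stamp a delivery note and keep the stamp pressed

ROBOT

A 6-joint arm with a two-finger parallel gripper is mounted at the origin on a cart in front of the work surface, level with it; the furniture and walls round the work are solid. World frame = base frame: x ahead of the robot, y to its left, z up, the work surface at z = 0. Lengths are in mm, angles in rad, forces in N, time in s.
With the tool pointing down it reaches from about 300 to 775 mm from the base axis. Payload 14.6 kg.
Tool frame: the origin (TCP) lies where the fingers leave the gripper's body, on its centre line; the fingertips stand 97 mm ahead of it and the grasp point (between the pads) lies ahead of it (grip_depth is the z of the grasp point in the tool frame, in mm); z points along the fingers, y is the line along which they close (so a half turn about z gives the same grasp; the last joint's range is limited). The gripper opens to 94 mm and grips with 3 to 60 N. Pads are 16 mm wide; open, the fingers measure 119 mm over their backs; the gripper's body (75 mm by 177 mm) begins 78 mm behind the grasp point.
Start: joints at [1.128, 0.3, 1.521, -0, 1.321, -0.067], TCP at [201.856, 511.609, 302.646] pointing down, gripper open.
Joint ranges: [-3.03, 3.03], [-0.79, 2.21], [0.23, 2.52], [-1.04, 4.18], [0, 3.07], [-2.55, 2.55]. Speed limits (rad/s): [2.22, 2.22, 2.57, 3.14, 3.14, 3.14].

INTERFACE

Orientations are given as [roll, pitch, yaw] about the fixed x, y, z axes, in that order (R = Rz(yaw) Ry(pitch) Rx(roll)).
In Python, from cell import read_state, camera, sign_off, regions_of, spot_point, grip_depth gives the robot as it stands. The module is installed in compiled form; this text tells all that it offers.
- The arm moves only by the tool send_rows, never from a script. Its argument "series" is a list of rows, each a list of 3 entries, a list of its own where there are three numbers: the shift along the world's x, y, z in mm, then the turn about the world's z in degrees, then the closure, from -1 (fully open) to 1 (shut), so that 0 is half open. A call has 1 to 12 rows; each row shifts and turns the commanded pose from where the row before left it; what a row does not reach is not made up. A row lasts 1/10 s, in which the tool goes at most 50 mm and 8.59 degrees, less where a joint would pass 70% of its speed; a pose out of reach is approached as far as the arm can. A call is refused whole if a number of a shift passes 50 or a number of a turn 8.59, either way. A call with a gripper value outside its range is refused whole. The fingers move at their own pace and stop on an object; "squeeze" is the grip in N (left out, the last holds). Time passes only in rows, so rows that do not move let the fingers close. It gives the time, the measured TCP pose, the force, the opening and the grip force at its end, in the units of the state.
- read_state(): the state, without advancing time (a new reading comes with each control period).
- camera(name): name is "scene" or "top"; returns a dict with "color" (400x640x3 uint8, blue, green, red), "fx", "fy", "cx", "cy" (pixels), "dist" ([k1, k2, p1, p2, k3] as OpenCV has them; the pictures are not rectified), "camera_from_world" (4x4, takes a point from world to camera coordinates). Camera axes: x right, y down, z forward; pixel columns grow to the right and rows downward; lengths in mm; the calibration is good to about 2 mm. A picture is of the moment at which its call begins. There is no depth.
- sign_off(): hands the job in; it is judged then, once.
Trained networks look in a picture, given as the dict that the camera call returned (one of the last four; its "shot" number tells which), for a name from the list of things; names that differ only in an ending like _2 or _b are one class to them, and where a whole thing is asked for, a point or a joint stands for the part that bears it (a point fixed in the world has none). Each returns a list of dicts, best first, with "confidence" (0 to 1); they miss things now and then, are a little off and sometimes report something else, mostly with a low value. They report only what shows in the picture. A call takes as long as a camera call.
- regions_of(thing, picture): "mask" (400x640 bool, what is visible of it).
- spot_point(thing, picture): "point" ([x, y, z] in mm, in the coordinates of the camera as it stood for that picture, good to about 4 mm: a listed point, or the origin of a listed thing).
The state is a dict: "clock": time; "joints": joint angles; "qd": joint speeds; "effort": joint torques, N m; "eef_pos": TCP position; "eef_rot": TCP orientation; "wrist_force": force on the tool from outside, world axes, zero at the start; "moment": the same for the moment, N m; "finger_gap": finger opening in mm; "finger_force": force on a finger pad.
Only numpy, scipy, OpenCV 4.12 (cv2) and the standard library are available. Lean on these libraries where they do the work, as an engineer would, in place of code of your own. Each camera call takes 0.05 s, during which the arm holds its last target. There are 200 camera calls.

TASK

Lift the oblong stamp up and off its prongs in the stamp rack, leaving the round and the square stamp hanging, and set it squarely in the middle of the empty box printed on the delivery note on the clipboard. Press its spring-loaded handle all the way down there, and only there, firmly but without ramming it, and keep it pressed for more than three seconds. Finish while still holding the stamp fully pressed: do not let go.

Things in the scene. Friction and masses are not known exactly. Their poses are not given: they have to be found in the camera images.
- oblong_stamp: Spring-loaded hand stamp, 104 mm tall, 90-170 g. From below: black hollow oblong skirt 30 (its x) x 64 (its y) x 36 mm tall; bare steel rod 12 mm thick, 24 mm long; round dark wooden handle. Origin: centre of the skirt's open underside, z up. Hangs upright by the handle's flange in one of the rack's three places (which one varies), x and y parallel to the rack's, skirt below the prongs.
- oblong_stamp_handle (a joint): How far the oblong stamp's handle is pushed down into its skirt: 0 = up (at rest, also while hanging), 0.012 m = all the way down, where the rubber printing face inside (21 x 55 mm) meets the surface that the skirt stands on. The spring pushes back with about 2.5 N at 0 and 8.5 N at 12 mm; beyond that the face bears on the paper.
- stamp_foot (a point): Centre of the open underside of the oblong stamp's skirt (same as its body origin).
- stamp_grip (a point): Point on the axis of the oblong stamp's handle, moving with it; 86 mm above the stamp's underside while the handle is up. The handle: a flange 36 mm across and 6 mm thick whose underside is 26 mm below this point; on it a shaft 28 mm across that ends, rounded, 18 mm above this point. Grip the shaft here from above, any yaw.
- stamp_rack: Fixed rack of bent grey sheet steel, 240 mm wide (its y), 80 mm deep, open to its -x side (to the robot). Origin: on the desk under the middle seat. Three pairs of level prongs (top 80 mm above the desk, 4 mm thick, 10 mm wide, 18 mm gap) reach forward; the stamps hang in the gaps at x = 0, y = -80, 0, +80 mm. Base plate 5 mm thick; nothing but handles stands above the prongs.
- rack_lip (a point): Point between the two middle prongs' tips, level with the top of their upturned ends, 84 mm above the desk, at x = -27 mm of the rack. The ends stand 4 mm above the prongs: a stamp must be raised more than 4 mm, but less than 20 mm (there its skirt meets the prongs from below), then drawn out along the rack's -x; it is free of the prongs once its axis is at x = -50 mm.
- round_stamp: Like the oblong stamp, with the same handle, but a round skirt 44 mm across; hangs in another place. To be left hanging. Origin: centre of its underside.
- square_stamp: Like the oblong stamp, with the same handle, but a square skirt 40 x 40 mm; hangs in another place. To be left hanging. Origin: centre of its underside.
- clipboard: Fixed small clipboard, 190 mm long (its x) by 130 mm wide (its y), flat on the desk, with a pad of white delivery notes under a steel clip at its far (+x) end. Origin: on the desk under the middle of the board. The pad's top is 7 mm above the desk. (Mind the bookshelf over the back of the desk: it begins at x = 0.61 m of the room, underside 0.475 m above the desk.)
- stamp_box (a point): Centre of the empty box printed on the near half of the note: at x = -45 mm of the clipboard, on the paper, 7 mm above the desk. The box is 46 mm (clipboard x) by 80 mm (clipboard y), drawn in thin dark lines; the stamp's long side goes along its long side, either way round.

How it is judged (in metres and radians):
On the way, in this order (a step that is already met when the one before it is completed fails the run):
1. the oblong stamp is out of the rack, carried by the gripper with its handle up (x of oblong_stamp in the frame of stamp_rack below -0.05 m and height (world z) of stamp_foot above 0.015 m and contact force between oblong_stamp and stamp_rack below 0.1 N and contact force between the fingers and oblong_stamp above 1 N and value of joint oblong_stamp_handle below 0.004 m), for 0.1 s.
2. the stamp stands square in the printed box and its handle is kept fully pressed for 3 s (horizontal distance between stamp_foot and stamp_box below 0.008 m and angle between the y axis of oblong_stamp and the y axis of clipboard, either way round below 0.15 rad and angle between oblong_stamp's own z axis and vertical below 0.08 rad and value of joint oblong_stamp_handle above 0.0105 m and contact force between oblong_stamp and clipboard above 6 N and contact force between the fingers and oblong_stamp above 1 N), for 3 s.
At the end, for the whole second after the job is handed in: Gripper still holds the stamp pressed, at rest: handle at least 10.5 of 12 mm down, over 6 N on the note, upright within 0.08 rad, within 8 mm of the box's centre, its long side within 0.15 rad of the box's; the other two stamps hang within 20 mm of where they hung (all of step 2 and linear speed of oblong_stamp below 0.01 m/s and distance of each of round_stamp, square_stamp from where it was at the start of the episode below 0.02 m); the arm keeps its last pose, push and grip.
It fails at once if another stamp is knocked or taken out of its place (more than 20 mm) (distance of any of round_stamp, square_stamp from where it was at the start of the episode above 0.02 m).
It fails at once if the stamp is pressed down on the clipboard outside the box (off its centre by more than 20 mm) (value of joint oblong_stamp_handle above 0.009 m and contact force between oblong_stamp and clipboard above 1 N and horizontal distance between stamp_foot and stamp_box above 0.02 m).
It fails at once if the stamp is rammed onto the note with more than 60 N (contact force between oblong_stamp and clipboard above 60 N).
It also fails if it takes over 48 s, if anything falls off the work surface, if the arm or the gripper's body presses on something with over 40 N, if the wrist force passes 120 N, or if a joint passes its speed limit or range.

## Working session

There is one attempt and no reset: what is moved stays moved. The work goes in short steps, Python scripts to look and compute and a tool call to move; the robot and the scene stay as the last step left them, time stands still between calls to the robot, and variables do not carry over. Pictures are saved under pics/ and viewed, at most 10 in all, crops included, and the job is handed in when it is done.

Besides the shell and the picture viewer there is one more tool, called after "Request:" by a JSON object that holds its "method" and its "body", one argument or row to a line. send_rows: Moves the arm, as the interface text tells. Its arguments: {"type":"object","properties":{"series":{"type":"array"},"squeeze":{"type":"number"}},"required":["series"]}

```bash
mkdir -p pics
cat > h.py <<'E'
import numpy as np, cv2
from cell import *
def w(p,c): return (np.linalg.inv(c["camera_from_world"])@np.r_[p,1])[:3]
E
python3 - <<'E'
from h import *
print(read_state(), grip_depth)
for n in("scene","top"):
    c=camera(n); cv2.imwrite(f"pics/{n}0.png",c["color"])
    print(n,np.round(np.linalg.inv(c["camera_from_world"]),2).tolist(),c["fx"])
    for t in("oblong_stamp","stamp_foot","stamp_grip","stamp_rack","rack_lip","round_stamp","square_stamp","clipboard","stamp_box"):
        print(t,[(np.round(w(r["point"],c)).tolist(),round(r["confidence"],2)) for r in spot_point(t,c)[:3]])
E
```

```text
{'clock': 0.0, 'joints': array([ 1.12840954e+00,  3.00504066e-01,  1.52162490e+00, -4.47793875e-05,
        1.32070185e+00, -6.66302646e-02]), 'qd': array([ 9.77680040e-04, -2.70321619e-04, -1.13609251e-03, -1.75729723e-05,
       -1.46092925e-03,  6.72023926e-04]), 'effort': array([-3.29980794e-04, -5.31811166e+01, -3.52729332e+01,  7.07349926e-02,
        2.45210849e-02, -1.16248375e-04]), 'eef_pos': array([201.79227263, 511.46900284, 302.04964119]), 'eef_rot': array([-3.14035435e+00, -3.91620975e-05,  2.76584722e+00]), 'wrist_force': array([ 0.62506276, -0.28162123,  0.09934817]), 'moment': array([-0.00691582,  0.02523712,  0.02406451]), 'finger_force': 0.0, 'finger_gap': 94.14978977067118} 78.39999999999999
scene [[0.62, -0.59, 0.52, -15.31], [-0.78, -0.46, 0.42, -368.44], [-0.01, -0.67, -0.75, 871.74], [0.0, 0.0, 0.0, 1.0]] 452.44937573255766
oblong_stamp [([493.0, 266.0, 21.0], 0.6), ([546.0, -127.0, 1.0], 0.27)]
stamp_foot [([494.0, 270.0, 25.0], 0.93), ([493.0, 268.0, 22.0], 0.59)]
stamp_grip [([492.0, 267.0, 108.0], 0.48)]
stamp_rack [([493.0, 265.0, 2.0], 0.74)]
rack_lip [([469.0, 267.0, 87.0], 0.92)]
round_stamp [([492.0, 348.0, 23.0], 0.64), ([492.0, 268.0, 110.0], 0.32)]
square_stamp [([495.0, 179.0, 22.0], 0.59), ([490.0, 265.0, 2.0], 0.18)]
clipboard [([545.0, -129.0, 1.0], 0.87)]
stamp_box [([497.0, -129.0, 11.0], 0.91)]
top [[-0.02, -0.99, 0.16, 364.95], [-1.0, 0.03, 0.01, 71.56], [-0.01, -0.16, -0.99, 1031.35], [0.0, 0.0, 0.0, 1.0]] 422.4132285526551
oblong_stamp [([497.0, 267.0, 23.0], 0.89)]
stamp_foot [([494.0, 268.0, 18.0], 0.65)]
stamp_grip [([494.0, 268.0, 107.0], 0.75), ([495.0, 267.0, 18.0], 0.24)]
stamp_rack [([493.0, 266.0, -6.0], 0.77)]
rack_lip []
round_stamp [([490.0, 349.0, 18.0], 0.71)]
square_stamp [([502.0, 191.0, 22.0], 0.49)]
clipboard [([546.0, -126.0, 1.0], 0.87)]
stamp_box [([501.0, -131.0, 5.0], 0.85)]
```

View pics/scene0.png

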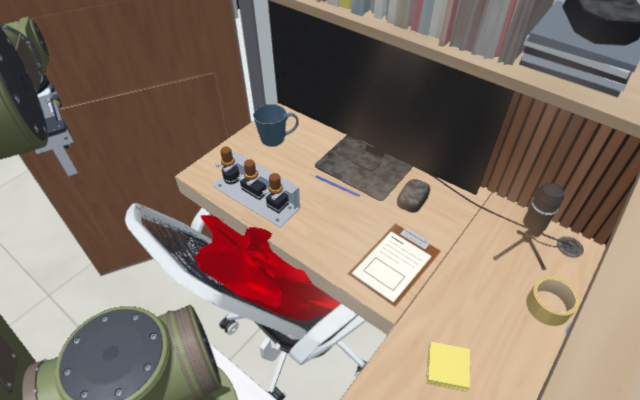

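View pics/top0.png

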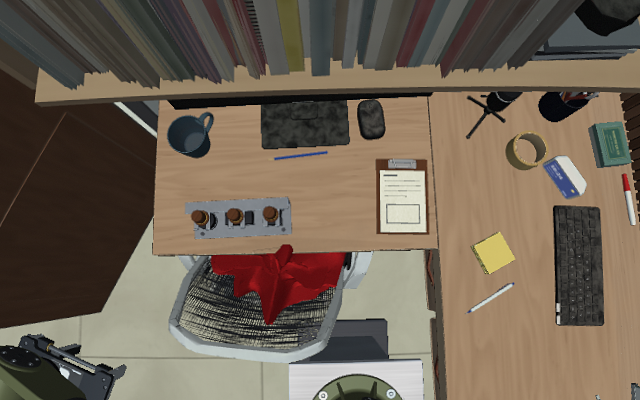

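The oblong stamp hangs in the middle seat (scene ≈ (252,185), top ≈ (235,215)), round to its left and square to its right. The clipboard is at top ≈ (402,197), with the box at ≈ (403,213). Next I'll rectify both areas to get the yaws.

```bash
cat >> h.py <<'E'
def proj(P,c):
    T=c["camera_from_world"]; K=np.array([[c["fx"],0,c["cx"]],[0,c["fy"],c["cy"]],[0,0,1]])
    return cv2.projectPoints(np.asarray(P,float).reshape(-1,1,3),cv2.Rodrigues(T[:3,:3])[0],T[:3,3],K,np.array(c["dist"],float))[0].reshape(-1,2)
def rect(img,c,cx,cy,hx,hy,z,s):
    # map view: up = +x, left = +y ; s px per mm
    u,v=np.meshgrid(np.arange(int(2*hy*s)),np.arange(int(2*hx*s)))
    P=np.stack([cx+hx-v/s,cy+hy-u/s,np.full(u.shape,z)],-1)
    m=proj(P,c).astype(np.float32).reshape(*u.shape,2)
    return cv2.remap(img,m[...,0],m[...,1],cv2.INTER_CUBIC)
E
python3 - <<'E'
from h import *
for n in("top","scene"):
    c=camera(n)
    a=rect(c["color"],c,500,267,90,140,5,2.); b=rect(c["color"],c,545,-129,110,80,7,2.)
    b=cv2.resize(b,None,fx=360/b.shape[0],fy=360/b.shape[0])[:, :240]
    cv2.imwrite(f"pics/r_{n}.png",np.hstack([a,b]))
    for t,z in(("clipboard",5),("stamp_rack",5)):
        m=regions_of(t,c)[0]["mask"].astype(np.uint8)*255
        x,y=(500,267) if t!="clipboard" else(545,-129)
        g=rect(m,c,x,y,150,160,z,2.)>127
        v,u=np.nonzero(g); (cu,cv_),sz,ang=cv2.minAreaRect(np.stack([u,v],1).astype(np.float32))
        print(n,t,"centre",x+150-cv_/2,y+160-cu/2,np.array(sz)/2,ang)
    for t in("stamp_grip","round_stamp","square_stamp","oblong_stamp"):
        print(t,[(np.round(w(r["point"],c)).tolist(),round(r["confidence"],2)) for r in spot_point(t,c)[:2]])
im=np.vstack([cv2.imread("pics/r_top.png")[60:],cv2.imread("pics/r_scene.png")[60:]]);cv2.imwrite("pics/r.png",im);print(im.shape)
E
```

```text
top clipboard centre 546.9647979736328 -127.62434387207031 [135.52024841 190.89598083] 2.214755058288574
top stamp_rack centre 501.05145263671875 279.8166809082031 [ 97.32713318 264.41546631] 88.99491119384766
stamp_grip [([497.0, 271.0, 103.0], 0.56)]
round_stamp [([495.0, 349.0, 19.0], 0.85)]
square_stamp [([502.0, 190.0, 19.0], 0.55)]
oblong_stamp [([498.0, 269.0, 19.0], 0.79)]
scene clipboard centre 547.2786254882812 -130.39859008789062 [134.68910217 199.9450531 ] 2.13425874710083
scene stamp_rack centre 520.29931640625 285.65065002441406 [140.88522339 283.07644653] 88.91321563720703
stamp_grip [([494.0, 269.0, 105.0], 0.75)]
round_stamp [([494.0, 354.0, 23.0], 0.74)]
square_stamp [([496.0, 188.0, 22.0], 0.59)]
oblong_stamp [([491.0, 267.0, 19.0], 0.67)]
(600, 800, 3)
```

View pics/r.png

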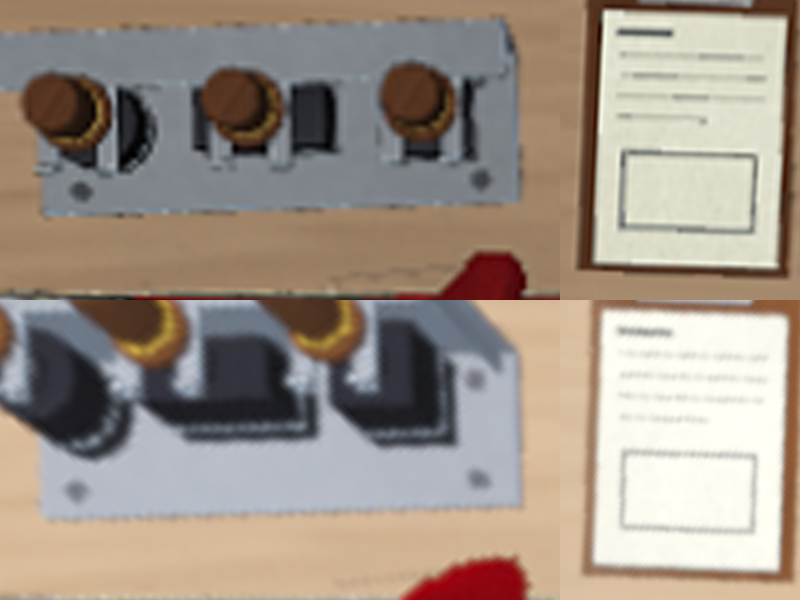

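Middle seat at about (494.5, 267.5) with rack yaw ≈ +1.6°. Box centre at about (501.5, −127) with yaw ≈ −2.3°. I'll go above the stamp with the fingers closing along the rack's y.

Request:
{"method": "send_rows", "body": {
  "series": [
    [[29,-24.5,-4],7.7,-0.2],
    [[29,-24.5,-4],7.7,-0.2],
    [[29,-24.5,-4],7.7,-0.2],
    [[29,-24.5,-4],0,-0.2],
    [[29,-24.5,-4],0,-0.2],
    [[29,-24.5,-4],0,-0.2],
    [[29,-24.5,-4],0,-0.2],
    [[29,-24.5,-4],0,-0.2],
    [[29,-24.5,-4],0,-0.2],
    [[29,-24.5,-4],0,-0.2],
    [[0,0,0],0,-0.2],
    [[0,0,0],0,-0.2]
  ],
  "squeeze": 25
}}

```text
clock: 2.9
eef_pos: [492.0, 266.2, 262.4]
eef_rot: [-3.142, -0.001, -3.116]
wrist_force: [-0.7, -0.4, -0.5]
finger_gap: 56.5
finger_force: 0.0
```

Run:
```python
from h import *
for n in("scene","top"):
    c=camera(n)
    for t in("stamp_grip","oblong_stamp","rack_lip"):
        print(n,t,[(np.round(w(r["point"],c)).tolist(),round(r["confidence"],2)) for r in spot_point(t,c)[:2]])
    if n=="scene": cv2.imwrite("pics/s1.png",cv2.resize(c["color"][100:250,150:350],None,fx=3,fy=3))
```

```text
scene stamp_grip [([493.0, 267.0, 109.0], 0.49)]
scene oblong_stamp [([494.0, 267.0, 22.0], 0.73)]
scene rack_lip [([467.0, 267.0, 87.0], 0.7)]
top stamp_grip []
top oblong_stamp [([498.0, 268.0, 20.0], 0.41)]
top rack_lip [([470.0, 270.0, 81.0], 0.67)]
```

View pics/s1.png

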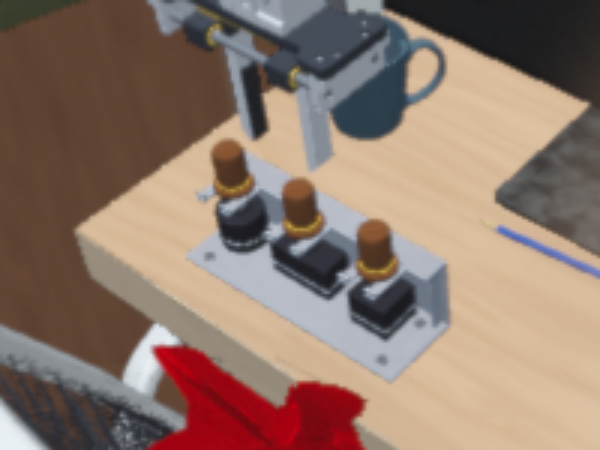

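The fingers (crop (250,100) and (315,140)) hang over the middle handle (300,205). I'll descend and grip.

Request:
{"method": "send_rows", "body": {
  "series": [
    [[2.5,1.3,-20],0,-0.2],
    [[0,0,-20],0,-0.2],
    [[0,0,-20],0,-0.2],
    [[0,0,-15],0,-0.2],
    [[0,0,0],0,-0.2],
    [[0,0,0],0,1],
    [[0,0,0],0,1],
    [[0,0,0],0,1],
    [[0,0,0],0,1],
    [[0,0,0],0,1],
    [[0,0,0],0,1]
  ],
  "squeeze": 30
}}

```text
clock: 4.4
eef_pos: [494.5, 268.0, 188.2]
eef_rot: [3.141, 0.001, -3.114]
wrist_force: [-1.3, -1.3, 5.2]
finger_gap: 27.2
finger_force: 30.0
```

Request:
{"method": "send_rows", "body": {
  "series": [
    [[0,0,4],0,1],
    [[0,0,4],0,1],
    [[0,0,3.5],0,1],
    [[0,0,0],0,1],
    [[0,0,0],0,1]
  ]
}}

```text
clock: 4.9
eef_pos: [494.3, 267.9, 199.1]
eef_rot: [3.142, 0.0, -3.114]
wrist_force: [-0.5, 0.4, -0.7]
finger_gap: 27.3
finger_force: 30.0
```

Run:
```python
from h import *
print(read_state())
c=camera("scene")
for t in("stamp_grip","oblong_stamp","rack_lip"):
        print(t,[(np.round(w(r["point"],c)).tolist(),round(r["confidence"],2)) for r in spot_point(t,c)[:2]])
cv2.imwrite("pics/s2.png",cv2.resize(c["color"][110:230,180:340],None,fx=4,fy=4))
```

```text
{'clock': 4.9, 'joints': array([ 4.31485923e-01,  4.31451659e-01,  1.59578570e+00,  9.28808281e-06,
        1.11430897e+00, -1.16665512e+00]), 'qd': array([-0.00096106,  0.00396169,  0.00507349,  0.00063985, -0.00149577,
        0.00135161]), 'effort': array([ 3.95949100e-03, -5.83133376e+01, -3.26670814e+01,  1.33988188e-02,
        9.62483813e-02,  9.73527835e-05]), 'eef_pos': array([494.33349244, 267.89601793, 199.13978776]), 'eef_rot': array([ 3.14156677e+00,  3.93187123e-05, -3.11425204e+00]), 'wrist_force': array([-0.54528755,  0.43209061, -0.74875698]), 'moment': array([ 0.08906647,  0.0133207 , -0.01772075]), 'finger_force': 29.99972641468048, 'finger_gap': 27.266564474495937}
stamp_grip [([492.0, 273.0, 117.0], 0.64)]
oblong_stamp [([494.0, 271.0, 32.0], 0.86)]
rack_lip [([465.0, 271.0, 89.0], 0.92), ([493.0, 266.0, 6.0], 0.16)]
```

View pics/s2.png

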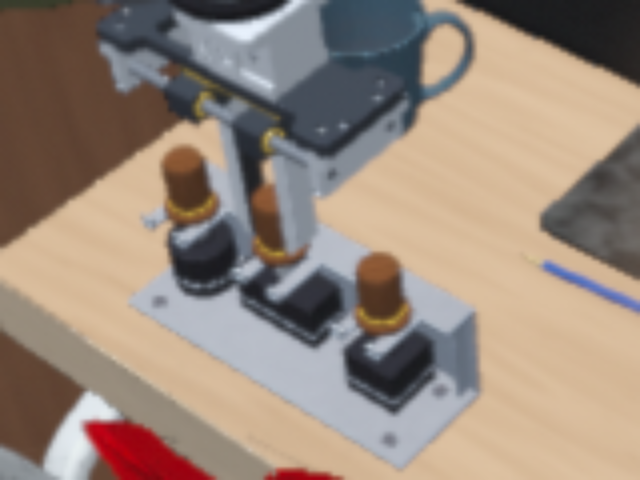

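The stamp is lifted about 11 mm, with the handle held between the fingers at crop (270,225), and it stays upright. I'll draw it out along the rack's −x, then raise it.

Request:
{"method": "send_rows", "body": {
  "series": [
    [[-15,-0.5,0],0,1],
    [[-20,-0.5,0],0,1],
    [[-20,-0.5,0],0,1],
    [[-20,-0.5,0],0,1],
    [[-10,-0.3,0],0,1],
    [[0,0,0],0,1],
    [[0,0,0],0,1],
    [[0,0,20],0,1],
    [[0,0,30],0,1],
    [[0,0,20],0,1],
    [[0,0,0],0,1]
  ]
}}

```text
clock: 6.2
eef_pos: [410.7, 265.9, 271.4]
eef_rot: [3.14, 0.004, -3.115]
wrist_force: [0.1, 0.1, -1.6]
finger_gap: 27.3
finger_force: 30.0
```

Request:
{"method": "send_rows", "body": {
  "series": [
    [[9,-20,0],-2,1],
    [[9,-39,0],-1.9,1],
    [[9,-39,0],0,1],
    [[9,-39,0],0,1],
    [[9,-39,0],0,1],
    [[9,-39,0],0,1],
    [[9,-39,0],0,1],
    [[9,-39,0],0,1],
    [[9,-39,-10],0,1],
    [[9,-39,-20],0,1],
    [[1,-22,-20],0,1],
    [[0,0,-15],0,1]
  ]
}}

```text
clock: 7.4
eef_pos: [500.0, -130.1, 201.2]
eef_rot: [3.141, -0.002, 3.098]
wrist_force: [0.5, 0.2, -1.6]
finger_gap: 27.8
finger_force: 30.0
```

Request:
{"method": "send_rows", "body": {
  "series": [
    [[0,0,0],0,1],
    [[0,0,0],0,1]
  ]
}}

```text
clock: 7.6
eef_pos: [500.4, -127.4, 203.7]
eef_rot: [3.141, -0.001, 3.101]
wrist_force: [0.1, 0.2, -0.2]
finger_gap: 27.5
finger_force: 30.0
```

Run:
```python
from h import *
s=read_state();print(s["eef_pos"],s["eef_rot"],s["wrist_force"])
ims=[]
for n in("scene","top"):
    c=camera(n)
    for t in("stamp_grip","oblong_stamp","stamp_foot","stamp_box","clipboard"):
        print(n,t,[(np.round(w(r["point"],c)).tolist(),round(r["confidence"],2)) for r in spot_point(t,c)[:2]])
    u,v=proj([[501,-127,40]],c)[0].astype(int)
    ims.append(cv2.resize(c["color"][v-50:v+50,u-50:u+50],None,fx=4,fy=4))
cv2.imwrite("pics/p3.png",np.hstack(ims))
```

```text
[ 500.39784485 -127.35828613  203.65596269] [ 3.14127048e+00 -1.04257418e-03  3.10087044e+00] [ 0.11149045  0.19967607 -0.18015931]
scene stamp_grip [([499.0, -126.0, 123.0], 0.79)]
scene oblong_stamp [([499.0, -126.0, 38.0], 0.93)]
scene stamp_foot [([501.0, -123.0, 38.0], 0.9), ([497.0, -127.0, 122.0], 0.65)]
scene stamp_box [([496.0, -127.0, 11.0], 0.77)]
scene clipboard [([546.0, -129.0, 2.0], 0.94)]
top stamp_grip []
top oblong_stamp [([502.0, -124.0, 35.0], 0.38), ([469.0, 267.0, 81.0], 0.27)]
top stamp_foot [([501.0, -126.0, 31.0], 0.38)]
top stamp_box [([503.0, -130.0, 4.0], 0.73), ([544.0, -131.0, -2.0], 0.41)]
top clipboard [([547.0, -129.0, -3.0], 0.86)]
```

View pics/p3.png

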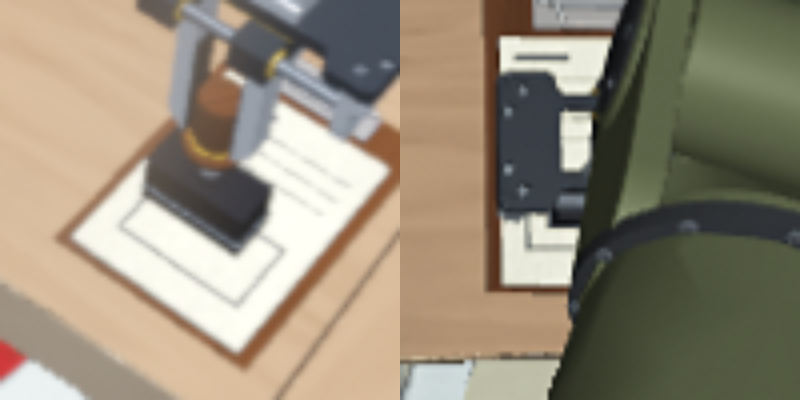

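The stamp hangs level over the box (left crop (205,200)), long side along the box's. I'll lower it close to the paper.

Request:
{"method": "send_rows", "body": {
  "series": [
    [[1,-1,-8],0,1],
    [[0,0,-8],0,1],
    [[0,0,-8],0,1],
    [[0,0,0],0,1],
    [[0,0,0],0,1],
    [[0,0,0],0,1]
  ]
}}

```text
clock: 8.8
eef_pos: [501.5, -128.4, 180.3]
eef_rot: [-3.141, 0.0, 3.101]
wrist_force: [-0.5, 0.6, -1.6]
finger_gap: 27.6
finger_force: 30.0
```

Run:
```python
from h import *
s=read_state();print(s["eef_pos"],s["eef_rot"],s["wrist_force"])
ims=[]
c=camera("scene")
for t in("stamp_grip","oblong_stamp","stamp_foot","stamp_box","clipboard"):
    print(t,[(np.round(w(r["point"],c)).tolist(),round(r["confidence"],2)) for r in spot_point(t,c)[:2]])
cv2.imwrite("pics/p4.png",np.hstack([rect(c["color"],c,501,-127,60,60,z,3.3) for z in (7,)]))
```

```text
[ 501.47267649 -128.41366594  180.34900754] [-3.14147285e+00  3.48001846e-04  3.10093222e+00] [-0.45859866  0.61866541 -1.55090724]
stamp_grip [([499.0, -126.0, 102.0], 0.77)]
oblong_stamp [([498.0, -127.0, 13.0], 0.88)]
stamp_foot [([502.0, -125.0, 14.0], 0.76)]
stamp_box [([496.0, -126.0, 11.0], 0.92), ([496.0, 184.0, 21.0], 0.55)]
clipboard [([548.0, -128.0, 2.0], 0.88)]
```

View pics/p4.png

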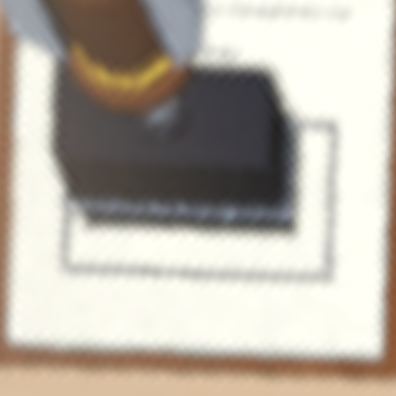

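Rectified at paper height, the box centre is at about (199,198). The skirt's front lower edge is at row ~230, 5 mm above the paper. That is slightly too far +x, so I'll touch down lightly and recheck.

Request:
{"method": "send_rows", "body": {
  "series": [
    [[-2,0,-3],0,1],
    [[0,0,-1],0,1],
    [[0,0,0],0,1],
    [[0,0,0],0,1]
  ]
}}

```text
clock: 9.5
eef_pos: [499.3, -128.4, 176.1]
eef_rot: [3.142, -0.0, 3.101]
wrist_force: [-0.2, -0.2, -1.5]
finger_gap: 27.8
finger_force: 30.0
```

Run:
```python
from h import *
s=read_state();print(s["eef_pos"],s["eef_rot"],s["wrist_force"])
c=camera("scene")
im=rect(c["color"],c,501,-127,60,60,7,5)
cv2.imwrite("pics/p5.png",im)
```

```text
[ 499.34086392 -128.39748952  176.11301586] [ 3.14157421e+00 -1.02146462e-04  3.10085670e+00] [-0.19146408 -0.16713671 -1.52170856]
```

View pics/p5.png

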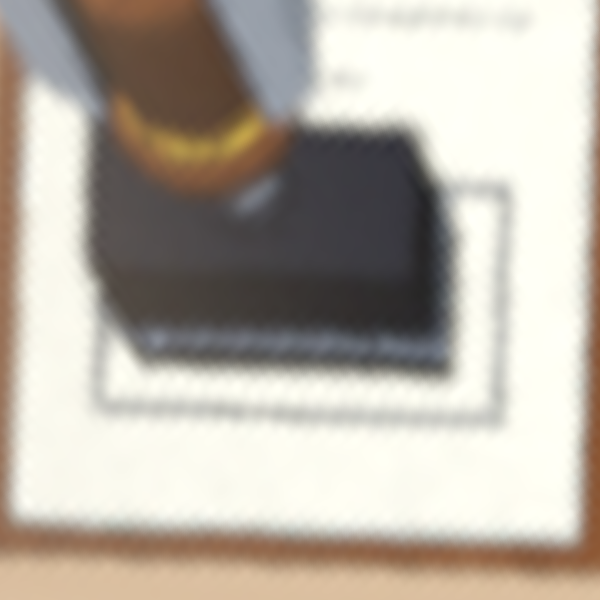

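Gaps between skirt and box are about 8–9 mm in front and 9.5 and 10 mm at the sides, and the edges are parallel, so it is centred. I'll press gradually with a firmer grip.

Request:
{"method": "send_rows", "body": {
  "series": [
    [[0,0,-1],0,1],
    [[0,0,-1],0,1],
    [[0,0,-1],0,1],
    [[0,0,-1],0,1],
    [[0,0,-1],0,1],
    [[0,0,-1],0,1],
    [[0,0,0],0,1],
    [[0,0,0],0,1]
  ],
  "squeeze": 45
}}

```text
clock: 10.35
eef_pos: [499.5, -128.4, 170.3]
eef_rot: [-3.142, 0.0, 3.101]
wrist_force: [-0.6, -0.1, 4.9]
finger_gap: 27.1
finger_force: 45.0
```

Request:
{"method": "send_rows", "body": {
  "series": [
    [[0,0,-1],0,1],
    [[0,0,-1],0,1],
    [[0,0,-1],0,1],
    [[0,0,-1],0,1],
    [[0,0,-1],0,1],
    [[0,0,-1],0,1],
    [[0,0,0],0,1],
    [[0,0,0],0,1]
  ]
}}

```text
clock: 11.15
eef_pos: [499.5, -128.4, 164.4]
eef_rot: [-3.141, 0.0, 3.101]
wrist_force: [-0.4, 0.5, 7.7]
finger_gap: 27.2
finger_force: 45.0
```

Request:
{"method": "send_rows", "body": {
  "series": [
    [[0,0,-0.5],0,1],
    [[0,0,-0.5],0,1],
    [[0,0,-0.5],0,1],
    [[0,0,0],0,1],
    [[0,0,0],0,1]
  ]
}}

```text
clock: 11.65
eef_pos: [499.5, -128.4, 163.2]
eef_rot: [-3.141, 0.001, 3.101]
wrist_force: [-2.2, 1.5, 12.0]
finger_gap: 27.3
finger_force: 45.0
```

Request:
{"method": "send_rows", "body": {
  "series": [
    [[0,0,-0.5],0,1],
    [[0,0,0],0,1],
    [[0,0,0],0,1]
  ]
}}

```text
clock: 11.95
eef_pos: [499.6, -128.5, 163.2]
eef_rot: [-3.141, 0.001, 3.101]
wrist_force: [-4.7, 1.9, 16.9]
finger_gap: 27.4
finger_force: 45.0
```

The handle has bottomed out: z stays at 163.2 while the force climbs to 17 N. Now I'll hold.

Request:
{"method": "send_rows", "body": {
  "series": [
    [[0,0,0],0,1],
    [[0,0,0],0,1],
    [[0,0,0],0,1],
    [[0,0,0],0,1],
    [[0,0,0],0,1],
    [[0,0,0],0,1],
    [[0,0,0],0,1],
    [[0,0,0],0,1],
    [[0,0,0],0,1],
    [[0,0,0],0,1],
    [[0,0,0],0,1],
    [[0,0,0],0,1]
  ]
}}

```text
clock: 13.15
eef_pos: [499.6, -128.4, 163.2]
eef_rot: [-3.141, 0.001, 3.101]
wrist_force: [-3.9, 1.5, 17.8]
finger_gap: 27.2
finger_force: 45.0
```

Request:
{"method": "send_rows", "body": {
  "series": [
    [[0,0,0],0,1],
    [[0,0,0],0,1],
    [[0,0,0],0,1],
    [[0,0,0],0,1],
    [[0,0,0],0,1],
    [[0,0,0],0,1],
    [[0,0,0],0,1],
    [[0,0,0],0,1],
    [[0,0,0],0,1],
    [[0,0,0],0,1],
    [[0,0,0],0,1],
    [[0,0,0],0,1]
  ]
}}

```text
clock: 14.35
eef_pos: [499.6, -128.4, 163.2]
eef_rot: [-3.141, 0.001, 3.101]
wrist_force: [-3.7, 1.5, 17.8]
finger_gap: 27.5
finger_force: 45.0
```

Request:
{"method": "send_rows", "body": {
  "series": [
    [[0,0,0],0,1],
    [[0,0,0],0,1],
    [[0,0,0],0,1],
    [[0,0,0],0,1],
    [[0,0,0],0,1],
    [[0,0,0],0,1],
    [[0,0,0],0,1],
    [[0,0,0],0,1],
    [[0,0,0],0,1],
    [[0,0,0],0,1],
    [[0,0,0],0,1],
    [[0,0,0],0,1]
  ]
}}

```text
clock: 15.55
eef_pos: [499.6, -128.5, 163.2]
eef_rot: [-3.141, 0.001, 3.101]
wrist_force: [-4.7, 0.9, 17.2]
finger_gap: 27.3
finger_force: 45.0
```

Run:
```python
from h import *
c=camera("scene")
cv2.imwrite("pics/p6.png",rect(c["color"],c,501,-127,60,60,7,5))
s=read_state();print(s["eef_pos"],s["wrist_force"],s["finger_force"],s["clock"])
```

```text
[ 499.66026936 -128.44332803  163.22003408] [-4.26269013  1.83549772 17.00543591] 45.005369782447815 15.6
```

View pics/p6.png

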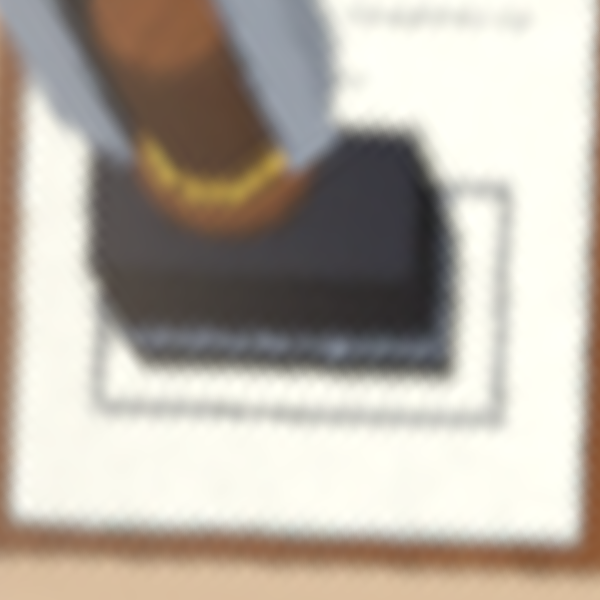

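The skirt stands centred and square in the box. The handle flange at (220,210) has moved down about 12 mm, and the hold is steady at 17 N.

```bash
python3 -c "from cell import *; print(sign_off())"
```

```text
the job is handed in; nothing more can be done
None
```

I handed the job in with the oblong stamp square in the printed box, its handle fully pressed at about 17 N for over 3.5 s and still held; the other two stamps were never touched, though I took no final picture of the rack.

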